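# Open the sprung sample carrier and complete the bottle cluster

## Task

Press the red slanted release button on the front of the sample carrier, gently and with the hand clear of the lid, so that the lid springs open to its stop by itself. Then stand the two amber dropper bottles upright in the two free places of the round pot inside, down on its floor beside the five vials, without dropping them. Do not touch the lid, leave it open, and leave the other things on the bench where they are.

Things in the scene. Friction and masses are not known exactly. Their poses are not given: they have to be found in the camera images.
- case: Teal lower shell of the sample carrier, fixed to the bench: an open square box 156 x 156 mm, 50 mm high. Origin: centre of its underside; z up; -x is its front (the side with the button; it faces roughly to the robot's left), +x the lid's hinge side.
- lid: Cream hollow lid, 156 x 156 x 62 mm (shut carrier: 113 mm high). Origin on the hinge line, middle of the case's far (+x) rim, 51 mm up. z is vertical with the lid shut. A catch holds it rigidly; once freed by the button, a spring swings the front edge up and back (about +y) in about a second until z has turned 1.95 rad at the stop, where it stays.
- release (a joint): Red release button, flat round head 30 mm wide in a black collar 44 mm wide on a slanted grey block in front of the case; press depth in m, 0 out, 0.007 at its hard stop. Spring 2 N rising to 6 N; the catch frees the lid at about 5 mm. Its axis lies in a plane parallel to the case's x and z axes, leaning 0.70 rad from vertical towards the case's front; it is pressed down and towards the hinge.
- button_about (a point): Where the middle of the button's flat red head would be on an average carrier: a point fixed to the case, 124 mm in front of its middle and 48 mm up; axes as the case's. The button's block is really mounted up to 12 mm to either side (case y) and up to 4 mm higher or lower than this; it differs from start to start and must be felt or seen.
- pot: Round aluminium pot standing fixed in the middle of the case: 108 mm outside, 101 mm inside, 38 mm high, inner floor 4 mm above its origin (centre of its underside, 5 mm above the bench). Its yaw differs from start to start; it is just wide enough for seven 32 mm bottles upright, one in the middle and six around.
- slot_left (a point): Point on the pot's inner floor at the middle of one free place of the ring, 32.5 mm from the pot's axis on its +y side.
- slot_right (a point): Point on the pot's inner floor at the middle of the other free place, 32.5 mm from the pot's axis on its -y side.
- dropper_a: Amber dropper bottle standing on the bench, 60 g or so: body 32 mm wide, bevelled foot, sloping shoulder from 44 to 52 mm, black collar 16 mm wide to 57 mm, then a rigid black bulb 11 mm wide from 57 to 94 mm. Origin: centre of its underside; z up.
- dropper_b: Amber dropper bottle standing on the bench, 60 g or so: body 32 mm wide, bevelled foot, sloping shoulder from 44 to 52 mm, black collar 16 mm wide to 57 mm, then a rigid black bulb 11 mm wide from 57 to 94 mm. Origin: centre of its underside; z up.
- vial0: Amber vial with white cap, 32 mm wide, 52 mm high, already standing in the pot in the middle. Origin: centre of its underside; z up.
- vial1: Amber vial with white cap, 32 mm wide, 52 mm high, already standing in the pot in the ring. Origin: centre of its underside; z up.
- vial2: Amber vial with white cap, 32 mm wide, 52 mm high, already standing in the pot in the ring. Origin: centre of its underside; z up.
- vial3: Amber vial with white cap, 32 mm wide, 52 mm high, already standing in the pot in the ring. Origin: centre of its underside; z up.
- vial4: Amber vial with white cap, 32 mm wide, 52 mm high, already standing in the pot in the ring. Origin: centre of its underside; z up.
- spare_vial: Amber vial with white cap, 32 x 52 mm, standing on the bench; not part of the job. Origin: centre of its underside.
- beaker: Glass beaker 80 mm wide, 110 mm high; bystander. Origin: centre of its underside.
- reagent: White bottle with blue cap, 70 mm wide, 150 mm high; bystander. Origin: centre of its underside.
- cork_ring: Cork ring (flask rest) 70 mm wide, 18 mm high, lying on the bench; bystander. Origin: centre of its underside.
- dish: White porcelain dish 90 mm wide, 30 mm high; bystander. Origin: centre of its underside.

How it is judged:
On the way:
1. the lid has sprung open to its stop, at rest (angle between lid's own z axis and vertical above 1.88 rad and angular speed of lid below 0.1 rad/s), for 0.2 s.
At the end, for the whole second after the job is handed in: The lid rests open at its stop (turned more than 1.88 rad); both dropper bottles and all five vials stand in the pot: axes within 37 mm of the pot's axis, undersides less than 8 mm above the pot's origin (on its floor, at 4 mm), upright within 0.1 rad, at rest (all of step 1 and horizontal distance between each of dropper_a, dropper_b, vial0, vial1, vial2, vial3, vial4 and pot below 0.037 m and z of each of dropper_a, dropper_b, vial0, vial1, vial2, vial3, vial4 in the frame of pot below 0.008 m and angle between each of dropper_a, dropper_b, vial0, vial1, vial2, vial3, vial4's own z axis and vertical below 0.1 rad and linear speed of each of dropper_a, dropper_b, vial0, vial1, vial2, vial3, vial4 below 0.02 m/s); the robot touches nothing.
It fails at once if the carrier (button, case or lid) is pushed with more than 25 N (contact force between any of case, release and the fingers above 25 N or contact force between any of case, release and the arm above 25 N).
It fails at once if the robot touches the lid (contact force between lid and the fingers above 2 N or contact force between lid and the arm above 2 N).
It fails at once if a dropper bottle is dropped (moves faster than 0.7 m/s while the fingers do not hold it) ((linear speed of dropper_a above 0.7 m/s and contact force between dropper_a and the fingers below 0.05 N) or (linear speed of dropper_b above 0.7 m/s and contact force between dropper_b and the fingers below 0.05 N)).
It fails at once if a bystander is shifted by more than 30 mm (distance of any of spare_vial, beaker, reagent, cork_ring, dish from where it was at the start of the episode above 0.03 m).
It fails at once if a vial or dropper bottle is tipped over (angle between any of dropper_a, dropper_b, vial0, vial1, vial2, vial3, vial4's own z axis and vertical above 0.8 rad).
It also fails if it takes over 72 s, if anything falls off the work surface, if the arm or the gripper's body presses on something with over 40 N, if the wrist force passes 120 N, or if a joint passes its speed limit or range.

## Robot

A 7-joint arm with a two-finger parallel gripper is mounted at the origin on the work surface. World frame = base frame: x ahead of the robot, y to its left, z up, the work surface at z = 0. Lengths are in m, angles in rad, forces in N, time in s.
With the tool pointing down it reaches from about 0.4 to 0.85 m from the base axis. Payload 10.4 kg.
Tool frame: the origin (TCP) lies on the centre line of the jaws, within the pads' length; the fingertips stand 8 mm ahead of it and the grasp point (between the pads) lies 11 mm behind it (r.finger_overhang is the distance from the TCP to the fingertips, in m); z points along the fingers, y is the line along which they close (so a half turn about z gives the same grasp; the last joint's range is limited). The gripper opens to 87 mm and grips with 3 to 60 N. Pads are 19 mm wide; open, the fingers measure 117 mm over their backs; the gripper's body (75 mm by 190 mm) begins 51 mm behind the grasp point.
Start: joints at [1.122, 0.332, -0.065, 1.46, 0.022, 1.35, -0.088], TCP at [0.258, -0.569, 0.231] pointing down, gripper open.
Joint ranges: [-2.6, 2.6], [-0.5, 2.12], [-1.47, 1.34], [0.16, 2.42], [-1.27, 4.41], [0.06, 2.06], [-2.6, 2.6]. Speed limits (rad/s): [2.22, 2.22, 2.79, 2.79, 3.14, 3.14, 3.14].

## Interface

Orientations are given as a unit quaternion [x, y, z, w].
In Python, from bench import r, vision gives the robot as it stands.
- The arm moves only by the tool drive_tool, never from a script. Its argument "series" is a list of rows, each a list of 2 entries, a list of its own where there are three numbers: the shift along the world's x, y, z in cm, then the turn about the world's z in degrees. A call has exactly 10 rows; each row shifts and turns the commanded pose from where the row before left it; what a row does not reach is not made up. A row lasts 1/8 s, in which the tool goes at most 62.5 mm and 10.7 degrees, less where a joint would pass 70% of its speed; a pose out of reach is approached as far as the arm can. A call with a gripper value outside its range is refused whole. "hand" is the closure, from 0 (fully open) to 1 (shut), set as the call begins (left out, the last holds). The fingers move at their own pace and stop on an object; "newtons" is the grip in N (left out, the last holds). Time passes only in rows, so rows that do not move let the fingers close, or fill a call up. It gives the time, the measured TCP pose, the force, the opening and the grip force at its end, in the units of the state.
- r.read_state(): the state, without advancing time (a new reading comes with each control period).
- vision.camera(name): name is "scene" or "top"; returns a dict with "color" (480x640x3 uint8, red, green, blue), "intrinsics" (3x3 intrinsics, pixels), "R" (3x3) and "t" (3): a world point X has camera coordinates R X + t. Camera axes: x right, y down, z forward; pixel columns grow to the right and rows downward; lengths in m; the calibration is good to about 2 mm. A picture is of the moment at which its call begins. There is no depth.
- r.close_job(): hands the job in; it is judged then, once.
The state is a dict: "time": time; "joint_positions": joint angles; "joint_vel": joint speeds; "joint_torque": joint torques, N m; "ee_pos": TCP position; "eef_rot": TCP orientation; "ft_force": force on the tool from outside, world axes, zero at the start; "torque": the same for the moment, N m; "width": finger opening in m; "grip_force": force on a finger pad.
Only numpy, scipy, OpenCV 4.12 (cv2) and the standard library are available. Lean on these libraries where they do the work, as an engineer would, in place of code of your own. Each camera call takes 0.05 s, during which the arm holds its last target. There are 200 camera calls.

## Working session

There is one attempt and no reset: what is moved stays moved. The work goes in short steps, Python scripts to look and compute and a tool call to move; the robot and the scene stay as the last step left them, time stands still between calls to the robot, and variables do not carry over. Pictures are saved under pics/ and viewed, at most 10 in all, crops included, and the job is handed in when it is done.

Besides the shell and the picture viewer there is one more tool, called after ">>>" in YAML: its name, and indented under it one key for each argument. drive_tool: Moves the arm, as the interface text tells. Its arguments: {"type":"object","properties":{"series":{"type":"array"},"hand":{"type":"number"},"newtons":{"type":"number"}},"required":["series"]}

```bash
mkdir -p pics
python3 - <<'E'
from bench import r, vision
import cv2
s=r.read_state(); print({k:s[k] for k in('time','ee_pos','eef_rot','ft_force','width')}, r.finger_overhang)
for n in("scene","top"):
    c=vision.camera(n); cv2.imwrite(f"pics/{n}0.png",c["color"][:,:,::-1]); print(n,c["intrinsics"],c["R"],c["t"])
E
```

```text
{'time': 0.0, 'ee_pos': array([ 0.25800075, -0.56884305,  0.22974342]), 'eef_rot': array([ 9.77421564e-01,  2.11297364e-01, -1.73545140e-04, -6.92978476e-04]), 'ft_force': array([-0.71089374, -0.6777975 ,  0.64391852]), 'width': 0.08722406042549477} 0.008
scene [[510.35700288   0.         324.23244163]
 [  0.         510.35700288 245.8312409 ]
 [  0.           0.           1.        ]] [[ 0.55418808  0.83227782 -0.01375525]
 [ 0.66143882 -0.45034372 -0.59974096]
 [-0.50534569  0.32327104 -0.80007598]] [-0.39123222 -0.29059903  1.15424451]
top [[609.78605427   0.         328.94266362]
 [  0.         609.78605427 239.58069232]
 [  0.           0.           1.        ]] [[-0.02965729 -0.99950026 -0.01093965]
 [-0.99185491  0.03078322 -0.12359707]
 [ 0.12387207  0.00718499 -0.99227218]] [0.11393847 0.54976999 1.33000812]
```

View pics/scene0.png

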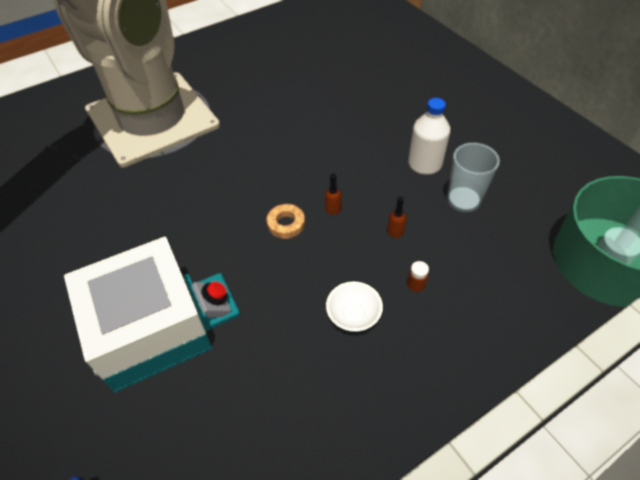

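View pics/top0.png

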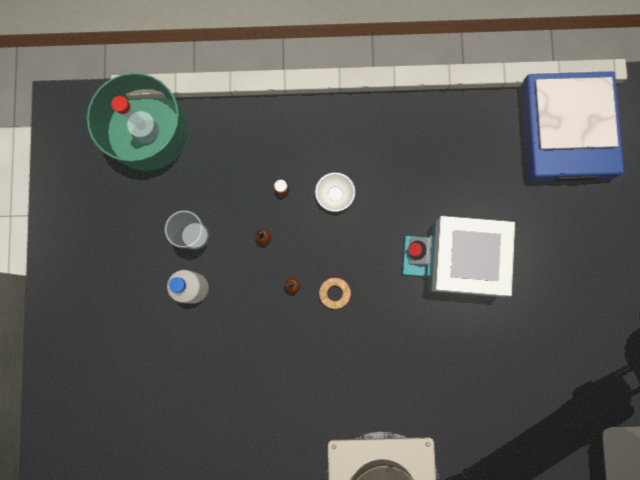

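The scene image shows the carrier at lower left, its red button at (216,291), and droppers at (333,200) and (397,220). In the top view the lid is centred near (475,256), the button is at (416,250), and the droppers are at (263,237) and (292,285).

```bash
cat > h.py <<'E'
import numpy as np, cv2
from bench import r, vision
from scipy.optimize import minimize
def cams(): return {n:vision.camera(n) for n in("scene","top")}
def proj(c,P):
    q=np.atleast_2d(P)@c["R"].T+c["t"]; q=q@c["intrinsics"].T; return q[:,:2]/q[:,2:]
def ray(c,uv,z):
    d=c["R"].T@np.linalg.solve(c["intrinsics"],[uv[0],uv[1],1]); o=-c["R"].T@c["t"]; return o+d*(z-o[2])/d[2]
def tri(cs,uvs):
    A=[];b=[]
    for c,uv in zip(cs,uvs):
        d=c["R"].T@np.linalg.solve(c["intrinsics"],[uv[0],uv[1],1]); d/=np.linalg.norm(d)
        M=np.eye(3)-np.outer(d,d); A.append(M); b.append(M@(-c["R"].T@c["t"]))
    A=np.vstack(A);b=np.hstack(b); X=np.linalg.lstsq(A,b,rcond=None)[0]; return X,np.linalg.norm(A@X-b)
def blobs(m,amin=15):
    n,l,s,ce=cv2.connectedComponentsWithStats(m.astype(np.uint8)); return [(s[i,4],ce[i],l==i) for i in range(1,n) if s[i,4]>=amin]
def hsv(c): return cv2.cvtColor(c["color"],cv2.COLOR_RGB2HSV).astype(int)
def cyl(x,y,rings): # rings [(r,z)]
    a=np.linspace(0,2*np.pi,40,endpoint=False)
    return np.vstack([np.c_[x+q*np.cos(a),y+q*np.sin(a),0*a+z] for q,z in rings])
def hullcen(uv):
    h=cv2.convexHull(uv.astype(np.float32)); m=cv2.moments(h); return np.array([m["m10"]/m["m00"],m["m01"]/m["m00"]])
E
python3 - <<'E'
from h import *
C=cams(); 
red={}
for n,c in C.items():
    H=hsv(c); m=((H[...,0]<6)|(H[...,0]>174))&(H[...,1]>170)&(H[...,2]>130)
    print(n,"red",[(a,ce.round(1)) for a,ce,_ in blobs(m)])
    am=(H[...,0]<14)&(H[...,1]>140)&(H[...,2]>45)&(H[...,2]<=150)
    for a,ce,l in blobs(am,30):
        h=hullcen(np.argwhere(l)[:,::-1]); 
        f=lambda p:np.sum((hullcen(proj(c,cyl(p[0],p[1],[(.016,.002),(.016,.044),(.008,.052)])))-h)**2)
        x0=ray(c,h,.025); o=minimize(f,x0[:2],method="Nelder-Mead",options=dict(xatol=1e-5,fatol=1e-6)); print(n,"amber",a,h.round(1),o.x.round(4))
    if n=="scene": roi=(slice(225,390),slice(50,215))
    else: roi=(slice(205,310),slice(425,530))
    L=np.zeros(H.shape[:2],bool); L[roi]=((H[...,2]>100)&(H[...,1]<70))[roi]
    L=max(blobs(L),key=lambda b:b[0])[2]; hu=cv2.convexHull(np.argwhere(L)[:,::-1].astype(np.int32)); 
    M=np.zeros(L.shape,np.uint8); cv2.fillConvexPoly(M,hu,1); c["lid"]=M; print(n,"lidarea",M.sum(),hu.reshape(-1,2).min(0),hu.reshape(-1,2).max(0))
B=np.array([[x,y,z] for x in(-.078,.078) for y in(-.078,.078) for z in(.051,.113)])
def cost(p):
    t=0;cs,sn=np.cos(p[2]),np.sin(p[2]);R=np.array([[cs,-sn,0],[sn,cs,0],[0,0,1]])
    for c in C.values():
        h=cv2.convexHull(proj(c,B@R.T+[p[0],p[1],0]).astype(np.float32)); im=np.zeros((480,640),np.uint8)
        cv2.fillConvexPoly(im,np.round(h*16).astype(np.int32),255,cv2.LINE_AA,4); t+=np.abs(im/255.-c["lid"]).sum()
    return t
x0=ray(C["top"],(474,255),.113); print(x0)
o=minimize(cost,[x0[0],x0[1],-1.6],method="Nelder-Mead",options=dict(initial_simplex=[[x0[0],x0[1],-1.6],[x0[0]+.02,x0[1],-1.6],[x0[0],x0[1]+.02,-1.6],[x0[0],x0[1],-1.45]]));print(o.x,o.fun)
x,y,w=o.x;print("button about",x-.124*np.cos(w),y-.124*np.sin(w))
E
```

```text
scene red [(np.int32(219), array([216.1, 289.8]))]
scene amber 109 [175.3   2.5] [-0.3931  0.2379]
scene amber 1174 [32.7 42.6] [-0.4184 -0.1429]
scene amber 355 [332.8 201.4] [0.4592 0.1841]
scene amber 379 [396.5 224.1] [0.5702 0.2485]
scene amber 234 [416.4 281.9] [0.6867 0.1981]
scene amber 45 [214.8 291.9] [ 0.5148 -0.0902]
scene lidarea 13095 [ 64 236] [205 378]
top red [(np.int32(194), array([119.3, 103.4])), (np.int32(127), array([414.7, 249.1]))]
top amber 57 [609.4  21. ] [ 1.0512 -0.5767]
top amber 92 [629.9  20. ] [ 1.052  -0.6247]
top amber 44 [124.  108.9] [0.8755 0.5647]
top amber 120 [263.  236.7] [0.5654 0.2459]
top amber 115 [292.2 285.1] [0.4541 0.1822]
top lidarea 6237 [432 215] [515 296]
[ 0.50120413 -0.20639389  0.113     ]
[ 0.5037672  -0.2074141  -1.68462739] 658.0549019607843
button about 0.5178517876106451 -0.0842165953341762
```

Run:
```python
from h import *
C=cams(); 
P={}
for n,c in C.items():
    H=hsv(c); m=((H[...,0]<6)|(H[...,0]>174))&(H[...,1]>150)&(H[...,2]>70)
    u,v=(216,290) if n=="scene" else (415,249)
    w=np.zeros_like(m); w[v-18:v+18,u-18:u+18]=m[v-18:v+18,u-18:u+18]
    b=max(blobs(w),key=lambda b:b[0]); P[n]=b[1]; print(n,b[0],b[1])
X,e=tri(list(C.values()),[P[n] for n in C]); print("button",X,e)
# overlay of fitted lid, and crops
x,y,w=.5038,-.2074,-1.685
B=np.array([[a,b,z] for z in(.051,.113) for a,b in((-.078,-.078),(.078,-.078),(.078,.078),(-.078,.078))])
R=np.array([[np.cos(w),-np.sin(w),0],[np.sin(w),np.cos(w),0],[0,0,1]])
out=[]
for n,(u,v) in(("scene",(150,305)),("top",(460,250))):
    c=C[n]; s=5 if n=="top" else 4; im=cv2.resize(c["color"][:,:,::-1],None,fx=s,fy=s,interpolation=cv2.INTER_CUBIC)
    q=proj(c,B@R.T+[x,y,0])
    for k in(0,4): cv2.polylines(im,[np.int32((q[k:k+4]+.5)*s)],True,(0,0,255),1)
    cv2.circle(im,tuple(np.int32((P[n]+.5)*s)),3,(0,255,0),-1)
    out.append(im[int(v*s-300):int(v*s+300),int(u*s-200-(150 if n=='scene' else 0)):][:, :400] if 0 else im[int(v*s)-290:int(v*s)+290,int(u*s)-200+(80 if n=='scene' else -60):int(u*s)+200+(80 if n=='scene' else -60)])
cv2.imwrite("pics/fit.png",np.hstack(out))
```

```text
scene 256 [215.91796875 290.125     ]
top 144 [414.83333333 249.16666667]
button [ 0.52508867 -0.09106001  0.04311215] 0.00214438853495023
```

View pics/fit.png

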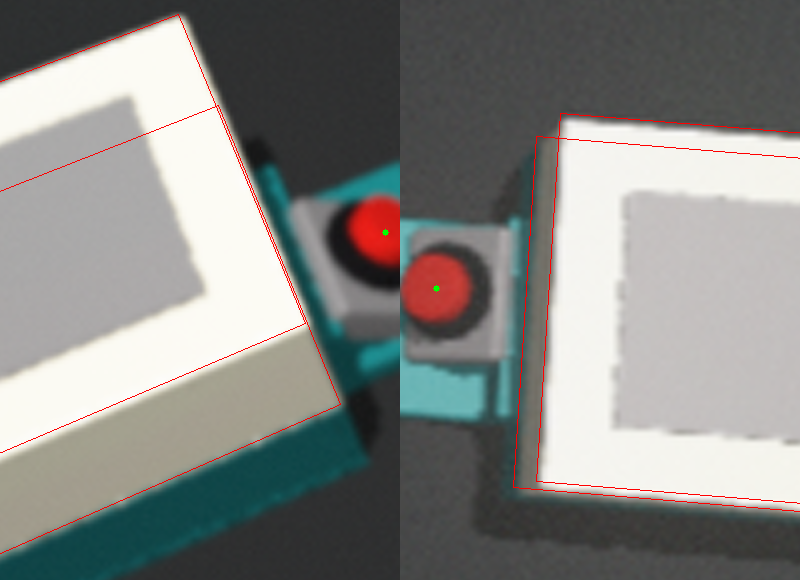

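Lid outline fits well (case at (0.504,−0.207), yaw −1.685); button at about (0.525,−0.090,0.044), 8 mm to case +y. Approaching with the hand shut, turned so its narrow side faces the lid.

>>> drive_tool:
  series:
    - [[1.35,2.45,0],5.9]
    - [[1.35,2.45,0],5.9]
    - [[1.35,2.45,0],5.9]
    - [[1.35,2.45,0],5.9]
    - [[1.35,2.45,0],5.9]
    - [[1.35,2.45,0],5.9]
    - [[1.35,2.45,0],5.9]
    - [[1.35,2.45,0],5.9]
    - [[1.35,2.45,0],5.9]
    - [[1.35,2.45,0],5.9]
  hand: 1
  newtons: 20

```text
time: 1.55
ee_pos: [0.3935, -0.3234, 0.2306]
eef_rot: [0.746, 0.666, 0.0, 0.0]
ft_force: [0.3, -0.7, 0.0]
width: 0.0016
grip_force: 0.0
```

>>> drive_tool:
  series:
    - [[1.35,2.45,0],0]
    - [[1.35,2.45,0],0]
    - [[1.35,2.45,0],0]
    - [[1.35,2.45,0],0]
    - [[1.35,2.45,0],0]
    - [[1.35,2.45,0],0]
    - [[1.35,2.45,0],0]
    - [[1.35,2.45,0],0]
    - [[1.35,2.45,0],0]
    - [[1.35,2.45,0],0]

```text
time: 2.8
ee_pos: [0.5285, -0.0785, 0.2307]
eef_rot: [0.747, 0.665, 0.0, 0.0]
ft_force: [0.2, 0.5, -0.3]
width: 0.0004
grip_force: 0.0
```

>>> drive_tool:
  series:
    - [[0,0,-2],0]
    - [[0,0,-2],0]
    - [[0,0,-2],0]
    - [[0,0,-2],0]
    - [[0,0,-2],0]
    - [[0,0,-2],0]
    - [[0,0,-2],0]
    - [[0,0,-2],0]
    - [[0,0,0],0]
    - [[0,0,0],0]

```text
time: 4.05
ee_pos: [0.5286, -0.0792, 0.0714]
eef_rot: [0.747, 0.665, 0.0, 0.0]
ft_force: [0.1, -0.1, 0.3]
width: 0.0005
grip_force: 0.0
```

Run:
```python
from h import *
C=cams();out=[]
for n,(u,v) in(("scene",(215,270)),("top",(430,240))):
    im=C[n]["color"][v-60:v+60,u-40:u+40,::-1]; out.append(cv2.resize(im,(400,600),interpolation=cv2.INTER_CUBIC))
cv2.imwrite("pics/press.png",np.hstack(out)); print(r.read_state()["ee_pos"])
```

```text
[ 0.52881824 -0.07928885  0.07157371]
```

View pics/press.png

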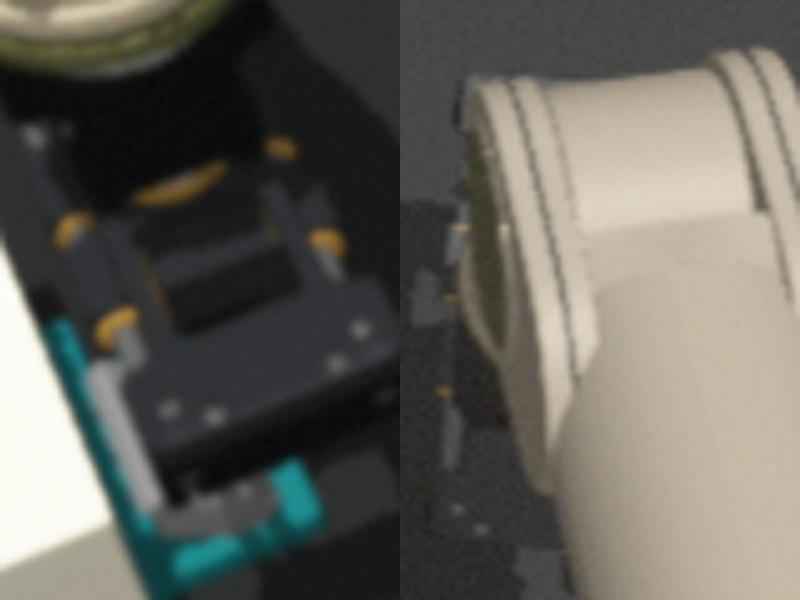

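Run:
```python
from h import *
C=cams()
cv2.imwrite("pics/arm.png",np.vstack([C[n]["color"][40:340,20:620,::-1] if n=="scene" else C[n]["color"][180:480,40:640,::-1] for n in C])); print(r.read_state()["joint_positions"])
```

```text
[ 0.54839159  0.33996844 -0.55943837  1.85320817  0.21143944  1.00607124
 -0.21446191]
```

View pics/arm.png

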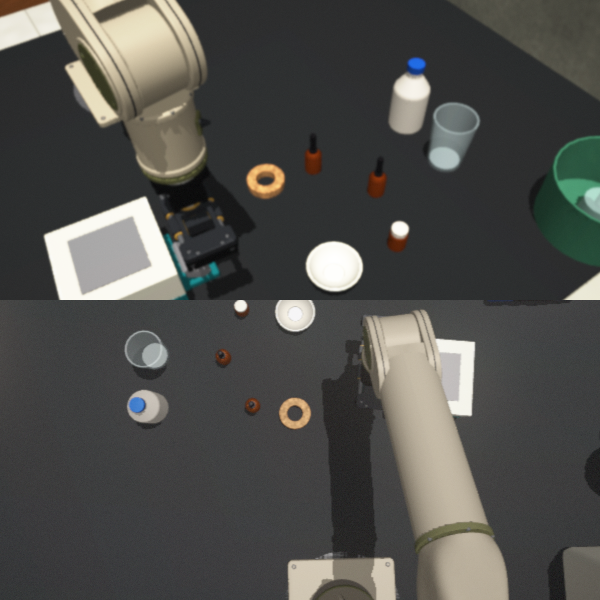

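The hand stands over the button block, and the wrist and arm are outside the lid's sweep. Lowering to feel for the button.

>>> drive_tool:
  series:
    - [[-0.1,0,-0.4],0]
    - [[0,0,-0.4],0]
    - [[0,0,-0.3],0]
    - [[0,0,-0.2],0]
    - [[0,0,-0.1],0]
    - [[0,0,-0.1],0]
    - [[0,0,-0.1],0]
    - [[0,0,0],0]
    - [[0,0,0],0]
    - [[0,0,0],0]

```text
time: 5.5
ee_pos: [0.5278, -0.0791, 0.0551]
eef_rot: [0.747, 0.665, 0.001, 0.0]
ft_force: [1.3, 1.8, 5.8]
width: 0.0003
grip_force: 2.7
```

>>> drive_tool:
  series:
    - [[0,-0.06,-0.08],0]
    - [[0,-0.06,-0.08],0]
    - [[0,-0.06,-0.08],0]
    - [[0,0,0],0]
    - [[0,0,0],0]
    - [[0,0,0],0]
    - [[0,0,0],0]
    - [[0,0,0],0]
    - [[0,0,0],0]
    - [[0,0,0],0]

```text
time: 6.75
ee_pos: [0.528, -0.08, 0.0536]
eef_rot: [0.746, 0.666, 0.001, 0.0]
ft_force: [-3.9, 3.7, 18.1]
width: 0.0005
grip_force: 8.0
```

Run:
```python
from h import *
C=cams();
print(r.read_state()["ft_force"],r.read_state()["ee_pos"]); cv2.imwrite("pics/p2.png",C["scene"]["color"][180:400,20:320,::-1].repeat(2,0).repeat(2,1))
```

```text
[-5.62820547  3.11327593 18.5343191 ] [ 0.52797271 -0.08003141  0.0535967 ]
```

View pics/p2.png

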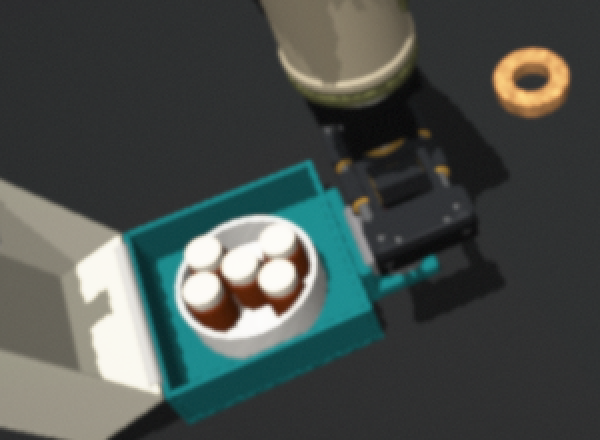

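The lid stands open, with five vials in the pot and two free places on the near-right side. Backing off towards dropper at (0.457,0.183).

>>> drive_tool:
  series:
    - [[0,0.5,1],0]
    - [[0,0.5,2],0]
    - [[0,1.0,3],0]
    - [[-1,3.4,2],0]
    - [[-1,3.4,1],0]
    - [[-1,3.4,1],0]
    - [[-1,3.4,0],0]
    - [[-1,3.4,0],0]
    - [[-1,3.4,0],0]
    - [[-1.1,3.4,0],0]
  hand: 0.55

```text
time: 8.1
ee_pos: [0.4556, 0.1778, 0.152]
eef_rot: [0.747, 0.665, -0.0, 0.0]
ft_force: [0.0, 0.4, 0.6]
width: 0.0392
grip_force: 0.0
```

>>> drive_tool:
  series:
    - [[0,0.4,0],0]
    - [[0,0,0],0]
    - [[0,0,0],0]
    - [[0,0,0],0]
    - [[0,0,0],0]
    - [[0,0,0],0]
    - [[0,0,0],0]
    - [[0,0,0],0]
    - [[0,0,0],0]
    - [[0,0,0],0]

```text
time: 9.35
ee_pos: [0.4562, 0.181, 0.1522]
eef_rot: [0.747, 0.665, 0.0, 0.0]
ft_force: [0.4, 0.3, 0.1]
width: 0.0391
grip_force: 0.0
```

Run:
```python
from h import *
C=cams(); s=r.read_state(); print(s["ee_pos"],s["width"],s["ft_force"])
for n,c in C.items():
    H=hsv(c); m=(H[...,1]<60)&(H[...,2]>150)
    (a,b),(d,e)=((250,360),(80,200)) if n=="scene" else ((205,310),(430,530))
    w=np.zeros_like(m); w[a:b,d:e]=m[a:b,d:e]
    print(n,[(k,ce.round(1),ray(c,ce,.061).round(4)) for k,ce,_ in blobs(w,20)])
t=C["top"]["color"][195:315,400:540,::-1]; u=C["scene"]["color"][230:380,60:220,::-1]
cv2.imwrite("pics/pot.png",np.hstack([cv2.resize(t,(400,343),interpolation=cv2.INTER_CUBIC),cv2.resize(u,(366,343),interpolation=cv2.INTER_CUBIC)]))
```

```text
[0.45619308 0.18099083 0.15218078] 0.038984033392912724 [-0.32256137 -0.19304984 -0.05559182]
scene [(np.int32(39), array([196.8, 290.6]), array([ 0.5214, -0.1174,  0.061 ])), (np.int32(2903), array([142.2, 319.8]), array([ 0.5223, -0.2085,  0.061 ])), (np.int32(604), array([ 85.6, 337.3]), array([ 0.5029, -0.2895,  0.061 ]))]
top [(np.int32(1526), array([514.9, 262.4]), array([ 0.487 , -0.3063,  0.061 ])), (np.int32(1500), array([468.3, 258.4]), array([ 0.4989, -0.2056,  0.061 ]))]
```

View pics/pot.png

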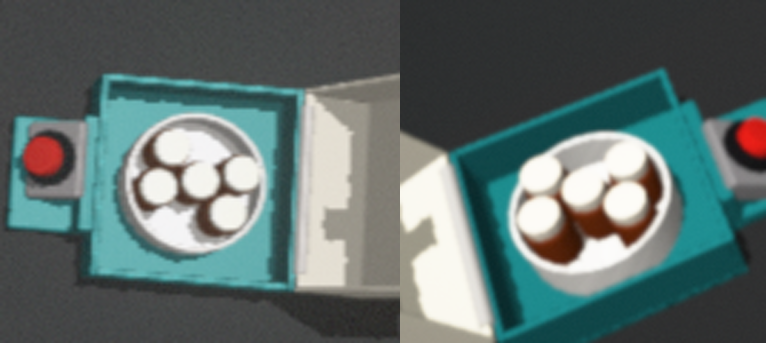

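>>> drive_tool:
  series:
    - [[0,0.2,-1],0]
    - [[0,0,-1.5],0]
    - [[0,0,-1.5],0]
    - [[0,0,-1.5],0]
    - [[0,0,-1.2],0]
    - [[0,0,-1],0]
    - [[0,0,-0.7],0]
    - [[0,0,0],0]
    - [[0,0,0],0]
    - [[0,0,0],0]

```text
time: 10.7
ee_pos: [0.4565, 0.1831, 0.0686]
eef_rot: [0.747, 0.665, 0.0, 0.0]
ft_force: [0.1, 0.1, 0.9]
width: 0.0392
grip_force: 0.0
```

```bash
cat > caps.py <<'E'
from h import *
def caps(c,u0,v0,u1,v1,z=.061,s=8,n=5,show=None):
    g=cv2.cvtColor(c["color"],cv2.COLOR_RGB2GRAY)[v0:v1,u0:u1]
    G=cv2.GaussianBlur(cv2.resize(g,None,fx=s,fy=s,interpolation=cv2.INTER_CUBIC),(9,9),0)
    k=cv2.HoughCircles(G,cv2.HOUGH_GRADIENT,1,90,param1=80,param2=12,minRadius=52,maxRadius=70)[0][:n]
    return np.array([ray(c,((q[0]+.5)/s-.5+u0,(q[1]+.5)/s-.5+v0),z)[:2] for q in k]),k
E
python3 - <<'E'
from caps import *
c=vision.camera("top"); P,k=caps(c,440,225,500,290,n=9); print(P.round(4),k[:,2])
# model fit: ring of 4 + middle, template cost on cap mask
H=hsv(c); m=(((H[...,1]<60)&(H[...,2]>195))).astype(float)
g=cv2.GaussianBlur(cv2.cvtColor(c["color"],cv2.COLOR_RGB2GRAY),(0,0),.6)
im=c["color"][225:290,440:500,::-1]; im=cv2.resize(im,None,fx=8,fy=8,interpolation=cv2.INTER_CUBIC)
for q in k: cv2.circle(im,(int(q[0]),int(q[1])),int(q[2]),(0,0,255),1)
# pot rim outer at z=.043 for case centre
q=(proj(c,cyl(.5038,-.2074,[(.054,.043)]))-[440,225]+.5)*8; cv2.polylines(im,[np.int32(q)],True,(0,255,0),1)
cv2.imwrite("pics/caps.png",im); print(r.read_state()["ee_pos"])
E
```

```text
[[ 0.5011 -0.2094]
 [ 0.4767 -0.2278]
 [ 0.5034 -0.2414]
 [ 0.4952 -0.1772]
 [ 0.5291 -0.1902]
 [ 0.5278 -0.2161]] [52.4 54.9 54.7 54.3 59.6 68.3]
[0.45641977 0.18303961 0.06852497]
```

View pics/caps.png

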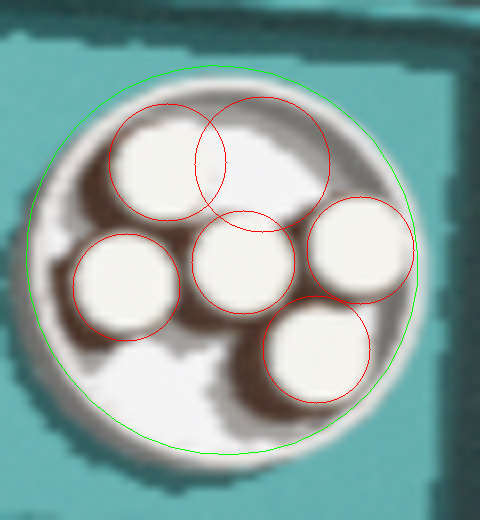

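Caps: middle vial (0.501,−0.209), free directions along −22.7°/157.3° (slots ≈ (0.531,−0.222) and (0.471,−0.197) in top-camera terms). Gripping the first bottle.

>>> drive_tool:
  series:
    - [[0,0,0],0]
    - [[0,0,0],0]
    - [[0,0,0],0]
    - [[0,0,0],0]
    - [[0,0,0],0]
    - [[0,0,0],0]
    - [[0,0,0.5],0]
    - [[0,0,1],0]
    - [[0,0,1.5],0]
    - [[0,0,1.5],0]
  hand: 1
  newtons: 25

```text
time: 12.0
ee_pos: [0.4564, 0.1831, 0.1146]
eef_rot: [0.747, 0.665, 0.0, 0.0]
ft_force: [0.5, 0.2, -0.5]
width: 0.01
grip_force: 25.0
```

>>> drive_tool:
  series:
    - [[0.5,-3,1.5],0]
    - [[0.75,-4,1.5],0]
    - [[0.75,-4,1],0]
    - [[0.75,-4,1],0]
    - [[0.75,-4.2,0],0]
    - [[0.75,-4.2,0],0]
    - [[0.75,-4.2,0],0]
    - [[0.75,-4.2,0],0]
    - [[0.75,-4.2,0],0]
    - [[0.75,-4,0],0]

```text
time: 13.25
ee_pos: [0.529, -0.2186, 0.1643]
eef_rot: [0.747, 0.665, 0.0, 0.0]
ft_force: [0.2, -0.5, -1.2]
width: 0.0101
grip_force: 25.0
```

>>> drive_tool:
  series:
    - [[0.2,-0.5,0],0]
    - [[0,0,0],0]
    - [[0,0,0],0]
    - [[0,0,0],0]
    - [[0,0,0],0]
    - [[0,0,0],0]
    - [[0,0,0],0]
    - [[0,0,0],0]
    - [[0,0,0],0]
    - [[0,0,0],0]

```text
time: 14.5
ee_pos: [0.5307, -0.222, 0.1632]
eef_rot: [0.747, 0.665, 0.0, 0.0]
ft_force: [-0.4, 0.1, -0.8]
width: 0.0099
grip_force: 25.0
```

Run:
```python
from caps import *
C=cams(); s=r.read_state(); print(s["ee_pos"],s["width"])
out=[]
for n,(u,v) in(("scene",(140,290)),("top",(468,258))):
    out.append(cv2.resize(C[n]["color"][v-75:v+75,u-50:u+50,::-1],(400,600),interpolation=cv2.INTER_CUBIC))
cv2.imwrite("pics/hover.png",np.hstack(out))
c=C["scene"]; H=hsv(c); am=(H[...,0]<14)&(H[...,1]>140)&(H[...,2]>45)&(H[...,2]<=150)
am[:200]=0; am[:,260:]=0
print([(a,ce.round(1)) for a,ce,_ in blobs(am,20)])
b=s["ee_pos"]; z0=b[2]-.068
for d in((0,0),): print("pred",hullcen(proj(c,cyl(b[0],b[1],[(.016,z0+.002),(.016,z0+.044),(.008,z0+.052)]))))
print("pred vial caps",proj(c,[[x,y,.061] for x,y in((.5011,-.2094),(.4767,-.2278),(.5034,-.2414),(.4952,-.1772),(.5278,-.1889))]).round(1))
```

```text
[ 0.53068377 -0.22199671  0.16316265] 0.009909993315865544
[(np.int32(48), array([214.5, 293.9])), (np.int32(711), array([141.8, 326.8]))]
pred [122.88214947 309.05461598]
pred vial caps [[136.5 310. ]
 [119.4 304.4]
 [116.9 321.4]
 [154.7 297.1]
 [155.7 316. ]]
```

View pics/hover.png

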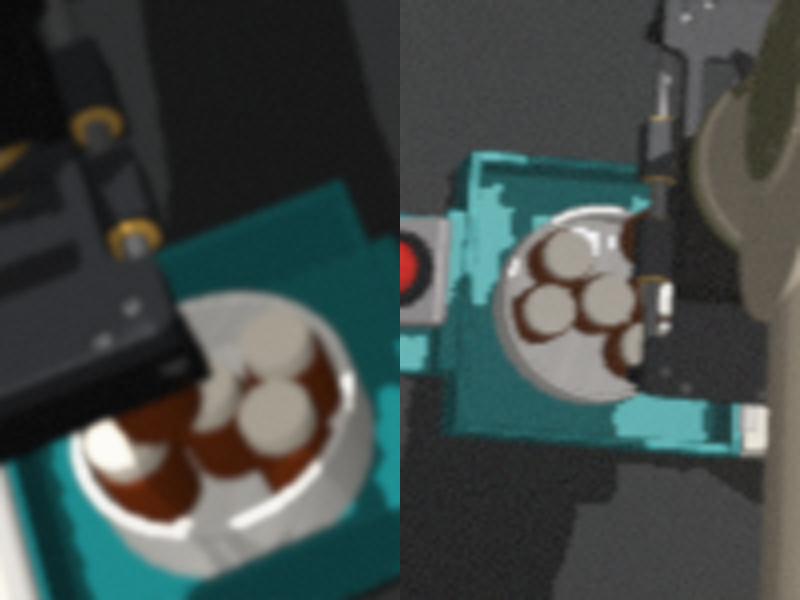

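Run:
```python
from caps import *
C=cams(); s=r.read_state(); b=s["ee_pos"]; z0=b[2]-.0685
def over(c,P,u,v,s=5):
    im=cv2.resize(c["color"][v-48:v+48,u-40:u+40,::-1],None,fx=s,fy=s,interpolation=cv2.INTER_CUBIC)
    for p,col in P: cv2.polylines(im,[cv2.convexHull(np.int32((proj(c,p)-[u-40,v-48]+.5)*s))],True,col,1)
    return im
bt=cyl(b[0],b[1],[(.014,z0),(.016,z0+.002),(.016,z0+.044),(.008,z0+.052)])
P=[(bt,(0,255,0))]+[(cyl(x,y,[(.0155,.061)]),(0,0,255)) for x,y in((.5011,-.2094),(.4952,-.1772),(.5278,-.1889))]+[(cyl(.5013,-.2093,[(.054,.043)]),(255,0,255))]
cv2.imwrite("pics/ov.png",np.hstack([over(C["scene"],P,140,310),over(C["top"],P,468,258)]))
```

```text
(no output)
```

View pics/ov.png

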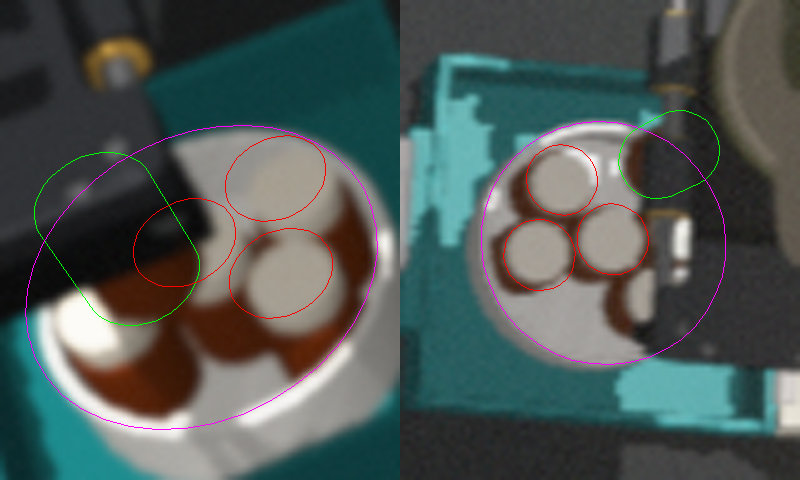

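The overlay shows the top-camera cap circles matching the caps; in the scene view the caps sit about (+2.6,+2.2) px from those predictions. Held bottle is only partly visible. I've now used my ten views, so the rest is numeric.

```bash
cat > asc.py <<'E'
from h import *
def asc(c,u0,v0,u1,v1,hull=None):
    H=hsv(c); inm=np.zeros((480,640),np.uint8)
    if hull is not None: cv2.polylines(inm,[np.int32(np.round(cv2.convexHull(proj(c,hull).astype(np.float32))))],True,1)
    print("cols",u0,u1)
    for v in range(v0,v1):
        s=""
        for u in range(u0,u1):
            h,S,V=H[v,u]
            k="A" if (h<16 and S>110 and V>35) else "T" if (80<h<100 and S>90 and V>40) else "W" if (S<70 and V>170) else "g" if V>80 else "."
            s+="#" if inm[v,u] else k
        print(v,s)
E
python3 - <<'E'
from asc import *
C=cams(); s=r.read_state(); b=s["ee_pos"]; z0=b[2]-.0685
bt=cyl(b[0],b[1],[(.014,z0),(.016,z0+.002),(.016,z0+.044),(.008,z0+.052)])
asc(C["scene"],100,285,150,345,None); asc(C["scene"],100,285,150,328,bt); asc(C["top"],455,228,490,256,None); asc(C["top"],455,228,490,256,bt)
E
```

```text
cols 100 150
285 ...............................TTTTTTTTTTTTTTTTTTT
286 ................................TTTTTTTTTTTTTTTTTT
287 ................................TTTTTTTTTTTTTTgggg
288 .................................TTTTTTT.ggggggggg
289 .................................TTT.ggggggggggggg
290 ......................gg...........ggggggggggggggg
291 .....................gggg..........ggggggggggggggg
292 .....................gggg..........ggggggggggggggg
293 ......................gg...........ggggggggggggggg
294 ....................................gggggggggggggg
295 .....................................ggggggggggggg
296 .....................................ggggggggggggg
297 ......................................gggggggggggg
298 ......................................gggggggggggg
299 ...............ggg.....................ggggggggggg
300 ..............gggg......................gggggggggg
301 ..............ggg.......................gggggggggg
302 .........................................ggggggggg
303 .........................................ggggggggg
304 ......................................
[... 6156 characters left out ...]
gg#ggAA.............
239 gggggggWWgggggggg#g.A..............
240 ggggggWWWWWWggggg#gAA..............
241 ggggggWWWWWWWggW#ggAA..............
242 ggggggggWWWWWWWW#g.AA..............
243 gggggggggWWWWgWW#ggAA..............
244 ggggggggggWWWWWWW#gAA..............
245 ggggggggggWWWWgWW#gAA.............#
246 ggggggggggWWWggggg#.A...........##.
247 ggggggggggggggggggg#..........##...
248 gggggggggggggggggggg#.......##.....
249 ggggggggggggggggggggg#######.......
250 ggggggggggggggggggggg..............
251 ggggggggggggggggggggg..............
252 Agggggggggggggggggggg..ggggggg.....
253 ggAgggAAAggggggggggggAAgggggggg....
254 gggggAAAAggggggggggggAAgg..ggWWg...
255 ggggggAAgggggggggggggggg...gWWWg...
```

>>> drive_tool:
  series:
    - [[0.2,0.25,0],0]
    - [[0,0,-1],0]
    - [[0,0,-1],0]
    - [[0,0,-0.7],0]
    - [[0,0,-0.4],0]
    - [[0,0,-0.3],0]
    - [[0,0,-0.3],0]
    - [[0,0,-0.3],0]
    - [[0,0,0],0]
    - [[0,0,0],0]

```text
time: 16.05
ee_pos: [0.5328, -0.2195, 0.1233]
eef_rot: [0.747, 0.665, 0.0, 0.0]
ft_force: [-0.4, -0.9, -0.6]
width: 0.0103
grip_force: 25.0
```

>>> drive_tool:
  series:
    - [[0,0,-0.3],0]
    - [[0,0,-0.3],0]
    - [[0,0,-0.3],0]
    - [[0,0,-0.3],0]
    - [[0,0,-0.3],0]
    - [[0,0,-0.3],0]
    - [[0,0,-0.2],0]
    - [[0,0,0],0]
    - [[0,0,0],0]
    - [[0,0,0],0]

```text
time: 17.3
ee_pos: [0.5327, -0.2194, 0.1032]
eef_rot: [0.747, 0.665, 0.0, -0.0]
ft_force: [0.8, -0.6, 0.2]
width: 0.0104
grip_force: 25.0
```

>>> drive_tool:
  series:
    - [[0,0,-0.4],0]
    - [[0,0,-0.4],0]
    - [[0,0,-0.4],0]
    - [[0,0,-0.3],0]
    - [[0,0,-0.3],0]
    - [[0,0,-0.2],0]
    - [[0,0,-0.2],0]
    - [[0,0,0],0]
    - [[0,0,0],0]
    - [[0,0,0],0]

```text
time: 18.55
ee_pos: [0.5326, -0.2194, 0.0811]
eef_rot: [0.747, 0.665, -0.0, -0.0]
ft_force: [0.6, 0.0, -0.8]
width: 0.0103
grip_force: 25.0
```

>>> drive_tool:
  series:
    - [[0,0,-0.1],0]
    - [[0,0,-0.1],0]
    - [[0,0,-0.1],0]
    - [[0,0,-0.05],0]
    - [[0,0,0],0]
    - [[0,0,0],0]
    - [[0,0,0],0]
    - [[0,0,0],0]
    - [[0,0,0],0]
    - [[0,0,0],0]

```text
time: 19.8
ee_pos: [0.5327, -0.2195, 0.0777]
eef_rot: [0.747, 0.665, 0.0, 0.0]
ft_force: [0.2, -0.9, -1.0]
width: 0.01
grip_force: 25.0
```

>>> drive_tool:
  series:
    - [[0,0,-0.05],0]
    - [[0,0,-0.05],0]
    - [[0,0,0],0]
    - [[0,0,0],0]
    - [[0,0,0],0]
    - [[0,0,0],0]
    - [[0,0,0],0]
    - [[0,0,0],0]
    - [[0,0,0],0]
    - [[0,0,0],0]

```text
time: 21.05
ee_pos: [0.533, -0.2196, 0.0772]
eef_rot: [0.747, 0.665, 0.0, 0.0]
ft_force: [-0.3, 0.2, 5.1]
width: 0.0101
grip_force: 25.0
```

>>> drive_tool:
  series:
    - [[0,0,0],0]
    - [[0,0,0],0]
    - [[0,0,0],0]
    - [[0,0,0],0]
    - [[0,0,0.5],0]
    - [[0,0,1],0]
    - [[0,0,1.5],0]
    - [[0,0,2],0]
    - [[0,0,2],0]
    - [[0,0,2],0]
  hand: 0.7

```text
time: 22.3
ee_pos: [0.5329, -0.2195, 0.1688]
eef_rot: [0.747, 0.665, 0.0, 0.001]
ft_force: [0.7, -0.3, 0.1]
width: 0.026
grip_force: 0.0
```

>>> drive_tool:
  series:
    - [[0.2,2,0],0]
    - [[0.3,4,0],0]
    - [[0.4,5,0],0]
    - [[0.4,5,0],0]
    - [[0.4,5.5,0],0]
    - [[0.4,5.5,0],0]
    - [[0.4,5.5,0],0]
    - [[0.4,5.5,0],0]
    - [[0.4,5,0],0]
    - [[0.2,3.7,0],0]
  hand: 0.55

```text
time: 23.55
ee_pos: [0.566, 0.2514, 0.1665]
eef_rot: [0.746, 0.666, 0.0, -0.001]
ft_force: [1.0, -0.3, -0.3]
width: 0.039
grip_force: 0.0
```

Run:
```python
from caps import *
C=cams(); s=r.read_state(); print(s["ee_pos"],s["time"])
P,k=caps(C["top"],440,225,500,290,n=9); print(P.round(4),k[:,2])
from asc import asc
asc(C["top"],445,225,500,288)
c=C["top"]; print("pred dropper bulb top/collar if at slot",proj(c,[[.531,-.222,.103],[.531,-.222,.061]]).round(1))
```

```text
[0.56486108 0.25423458 0.16647428] 23.65
[[ 0.5    -0.209 ]
 [ 0.4952 -0.1769]
 [ 0.4764 -0.2286]
 [ 0.5272 -0.1885]
 [ 0.5069 -0.2429]
 [ 0.527  -0.224 ]] [52.6 54.8 52.7 53.  57.5 55.9]
cols 445 500
225 TTTTTTTTTTTTTTTTTTTTTTTTTTTTTTTTTTTTTTTTTTTTTTTTTTTTggg
226 TTTTTTTTTTTTTTTTTTTTTTTTTTTTTTTTTTTTTTTTTTTTTTTTTTTTTTT
227 TTTTTTTTTTTTTTTTTTTTTTTTTTTTTTTTTTTTTTTTTTTTTTTTTTTTTTT
228 TTTTTTTTTTTTTTTTTTTTTTTTTTTTTTTTTTTTTTTTTTTTTTTTTTTTTTT
229 TTTTTTTTTTTTTTTTTTTTTTTTTTTTTTTTTTTTTTTTTTTTTTTTTTTTTTT
230 TTTTTTTTTTTTTTTTTTTTTTTTTTTTTTTTTTTTTTTTTTTTTTTTTTTTTTT
231 TTTTTTTTTTTTTTTTTTTTTTTTTTTTTTTTTTTTTTTTTTTTTTTTTTTTTTT
232 TTTTTTTTTTTTTTTTTTTTTTTTTTTTTTTTTTTTTTTTTTTTTTTTTTTTTTT
233 TTTTTTTTTTTTTTTTTTTTTTTTTTTTTTTTTTTTTTTTTTTTTTTTTTTTTTT
234 TTTTTTTTTTTTTTTTTggWWWWWWWWWggTTTTTTTTTTTTTTTTTTTTTTTTT
235 TTTTTTTTTTTTTTgWWWWWWWWWWWWWWWWWTTTTTTTTTTTTTTTTTTTTTTT
236 TTTTTTTTTTTTWWWWWWWWggggggWWWWWWWWgTTTTTTTTTTTTTTTTTTTT
237 TTTTTTTTTTWWWWWWggggggggggggggWWWWWWgTTTTTTTTTTTTTTTTTT
238 TTTTTTTTgWWWWWggggggggggggggAggggWWWWWTTTTTTTTTTTTTTTT.
239 TTTTTTTWWWWWggggWWWggggggAAAAAAAgggWWWWTTTTTTTTTTTTTTT.
[... 2251 characters left out ...]
gggggggggggWWWWTTTTTTTTTTTTT.
278 TTTTTgggggWWWWWWWWWWWWWWggggggggWggWWWWWTTTTTTTTTTTTT..
279 TTTTTTgggggWWWWWWWWWWWWWWWWWWggWWWWWWWgTTTTTTTTTTTTT...
280 TTTTTTTggggggWWWWWWWWWWWWWWWWWWWWWWWWTTTTTTTTTTTTTTT..T
281 TTTTTTTTTggggggWWWWWWWWWWWWWWWWWWWWgTTTTTTTTTTTTTTTT...
282 TTTTTTTTTTTgggggggWWWWWWWWWWWWgWWTTTTTTTTTTTTTTTTTTTT..
283 TTTTTTTTTTTTTTgggggggggggWggggTTTTTTTTTTTTTTTTTTTTTTT..
284 TTTTTTTTTTTTTTTTTggggggggTTTTTTTTTTTTTTTTTTTTTTTTTTTT..
285 TTTTTTTTTTTTTTTTTTTTTTTTTTTTTTTTTTTTTTTTTTTTTTTTTTTTTT.
286 TTTTTTTTTTTTTTTTTTTTTTTTTTTTTTTTTTTTTTTTTTTTTTTTTTTTT.T
287 TTTTTTTTTTTTTTTTTTTTTTTTTTTTTTTTTTTTTTTTTTTTTTTTTTTTTT.
pred dropper bulb top/collar if at slot [[479.5 241.2]
 [475.  243.6]]
```

First bottle stands in its place; vials barely moved. Now the second bottle at (0.568,0.247).

>>> drive_tool:
  series:
    - [[0,0,0],0]
    - [[0,0,0],0]
    - [[0,0,0],0]
    - [[0,0,0],0]
    - [[0,0,0],0]
    - [[0,0,0],0]
    - [[0,0,0],0]
    - [[0,0,0],0]
    - [[0,0,0],0]
    - [[0,0,0],0]

```text
time: 24.9
ee_pos: [0.5677, 0.2475, 0.1667]
eef_rot: [0.747, 0.665, 0.0, 0.0]
ft_force: [0.3, 0.3, -0.2]
width: 0.0391
grip_force: 0.0
```

Settled right on target. Down 9.8 cm, then grip and lift.

>>> drive_tool:
  series:
    - [[0,0,-1.5],0]
    - [[0,0,-1.5],0]
    - [[0,0,-1.5],0]
    - [[0,0,-1.5],0]
    - [[0,0,-1.5],0]
    - [[0,0,-1],0]
    - [[0,0,-0.8],0]
    - [[0,0,-0.5],0]
    - [[0,0,0],0]
    - [[0,0,0],0]

```text
time: 26.15
ee_pos: [0.5679, 0.2476, 0.0691]
eef_rot: [0.747, 0.665, 0.0, 0.0]
ft_force: [0.6, 0.4, -0.2]
width: 0.0397
grip_force: 0.0
```

>>> drive_tool:
  series:
    - [[0,0,0],0]
    - [[0,0,0],0]
    - [[0,0,0],0]
    - [[0,0,0],0]
    - [[0,0,0],0]
    - [[0,0,0],0]
    - [[0,0,0.5],0]
    - [[0,0,1],0]
    - [[0,0,1.5],0]
    - [[0,0,1.5],0]
  hand: 1
  newtons: 25

```text
time: 27.4
ee_pos: [0.5679, 0.2477, 0.1152]
eef_rot: [0.747, 0.665, 0.0, 0.0]
ft_force: [0.5, -1.3, -1.3]
width: 0.0102
grip_force: 25.0
```

>>> drive_tool:
  series:
    - [[-0.5,-2,1.5],0]
    - [[-1,-4,1.5],0]
    - [[-1,-4,1.5],0]
    - [[-1,-4.5,1],0]
    - [[-1,-4.5,0],0]
    - [[-1,-4.5,0],0]
    - [[-1,-4.5,0],0]
    - [[-1,-4.5,0],0]
    - [[-1,-4.5,0],0]
    - [[-0.7,-4,0],0]

```text
time: 28.65
ee_pos: [0.4754, -0.1642, 0.1699]
eef_rot: [0.747, 0.665, 0.0, 0.001]
ft_force: [0.9, -0.3, -1.2]
width: 0.0101
grip_force: 25.0
```

>>> drive_tool:
  series:
    - [[-0.5,-2.2,0],0]
    - [[0,-1,0],0]
    - [[0,0,0],0]
    - [[0,0,0],0]
    - [[0,0,0],0]
    - [[0,0,0],0]
    - [[0,0,0],0]
    - [[0,0,0],0]
    - [[0,0,0],0]
    - [[0,0,0],0]

```text
time: 29.9
ee_pos: [0.4707, -0.1945, 0.1687]
eef_rot: [0.747, 0.665, 0.0, -0.0]
ft_force: [-0.0, 0.2, -1.5]
width: 0.01
grip_force: 25.0
```

Run:
```python
from asc import *
C=cams(); s=r.read_state(); b=s["ee_pos"]; z0=b[2]-.069; print(b)
bt=cyl(b[0],b[1],[(.014,z0),(.016,z0+.002),(.016,z0+.044),(.008,z0+.052)])
asc(C["top"],445,255,490,290,bt); asc(C["top"],445,255,490,290)
```

```text
[ 0.47065012 -0.19453741  0.16865459]
cols 445 490
255 gggggggggggggggggAggg............ggggggggggg.
256 gggggggggggggggggAggg............ggggggggggg.
257 ggggggWWWWWWWWWgggggg............ggggggggggg.
258 ggAggWWWWWWWWWWWWgggg............ggggggggggg.
259 ggAgWWWWWWWWWWWWWgggggggggggg....ggggggggggg.
260 ggggWWWWWWWWWWWWWgggggggggggg....ggggggggggg.
261 ggggWWWWWWWWWWWWWggggggg#######..ggggggggggg.
262 WggggWWWWWWWWWWWWgAggg##gg.....##ggggggggggg.
263 WWgAgWWWWWWWWWWWggA###gggg.......#gggggggggg.
264 WWgAggWWWWWWWWWWgA#AAgg...........#ggggggggg.
265 WWggAggWWWWWWWWgg#.AAAA..g........#gggggggggg
266 WWWgAAggggggggggg#gAAAA...........g#ggggggggg
267 gWWggAAAAggggggg#ggAAAA...........g#ggggggggg
268 gWWWggggggWWgggW#ggAAA...g.........#ggggggggg
269 gggWggggWWWWggW#Wg.A...............#ggggggggg
270 gggggggWWWWWggW#WgA................#ggggggggg
271 ggggggWWWWWWggW#WgA................#ggggggggg
272 gggggWWWWWWWgggW#gA................#.gggggggg
273 ggggggWWWWWWgggg#g................#..gggggggg
274 Tggggggggggggggg#g...............#....ggggggg
275 TTggggggggggggggg#g............##......gggggg
[... 1763 characters left out ...]

276 TTggggggggggggggggg.....................ggggg
277 TTTgggggggggggggggg.....................ggggg
278 TTTTTggggggggggggggg.....................gggg
279 TTTTTTgggggggggggggg......................ggg
280 TTTTTTTgggggggggggg.......................ggg
281 TTTTTTTTTgggggggggg.......................ggg
282 TTTTTTTTTTTgggggggg........................gg
283 TTTTTTTTTTTTTTTgggg.......................ggg
284 TTTTTTTTTTTTTTTTTTT...gggg................ggg
285 TTTTTTTTTTTTTTTTTTTTgg.ggggg..............ggg
286 TTTTTTTTTTTTTTTTTTTTTTg.gggTT.............ggg
287 TTTTTTTTTTTTTTTTTTTTTTg.ggTTT.............ggg
288 TTTTTTTTTTTTTTTTTTTTTTgg.gTTT.............ggg
289 TTTTTTTTTTTTTTTTTTTTTTg.ggTTT.............ggg
```

The bottle shows the same in-hand offset as the first. Same correction applies; lowering.

>>> drive_tool:
  series:
    - [[0,0.05,-0.6],0]
    - [[0,0,-1],0]
    - [[0,0,-1],0]
    - [[0,0,-0.7],0]
    - [[0,0,-0.4],0]
    - [[0,0,-0.3],0]
    - [[0,0,-0.3],0]
    - [[0,0,-0.2],0]
    - [[0,0,0],0]
    - [[0,0,0],0]

```text
time: 31.25
ee_pos: [0.4708, -0.194, 0.1238]
eef_rot: [0.747, 0.665, 0.0, 0.0]
ft_force: [0.4, 0.4, -0.7]
width: 0.0098
grip_force: 25.0
```

>>> drive_tool:
  series:
    - [[0,0,-0.3],0]
    - [[0,0,-0.3],0]
    - [[0,0,-0.3],0]
    - [[0,0,-0.3],0]
    - [[0,0,-0.3],0]
    - [[0,0,-0.3],0]
    - [[0,0,-0.2],0]
    - [[0,0,0],0]
    - [[0,0,0],0]
    - [[0,0,0],0]

```text
time: 32.5
ee_pos: [0.4709, -0.1941, 0.1038]
eef_rot: [0.747, 0.665, 0.0, 0.0]
ft_force: [4.2, -1.4, -0.1]
width: 0.0103
grip_force: 25.1
```

Pot wall pushes it towards +x; ease over 1.5 mm and continue.

>>> drive_tool:
  series:
    - [[0.15,-0.05,0],0]
    - [[0,0,0],0]
    - [[0,0,-0.3],0]
    - [[0,0,-0.3],0]
    - [[0,0,-0.3],0]
    - [[0,0,-0.3],0]
    - [[0,0,0],0]
    - [[0,0,0],0]
    - [[0,0,0],0]
    - [[0,0,0],0]

```text
time: 33.75
ee_pos: [0.472, -0.1945, 0.0916]
eef_rot: [0.747, 0.665, -0.0, -0.0]
ft_force: [1.1, -1.6, -1.7]
width: 0.0102
grip_force: 25.0
```

>>> drive_tool:
  series:
    - [[0.03,-0.03,-0.3],0]
    - [[0,0,-0.3],0]
    - [[0,0,-0.3],0]
    - [[0,0,-0.2],0]
    - [[0,0,-0.1],0]
    - [[0,0,-0.1],0]
    - [[0,0,-0.1],0]
    - [[0,0,0],0]
    - [[0,0,0],0]
    - [[0,0,0],0]

```text
time: 35.0
ee_pos: [0.4724, -0.1948, 0.0777]
eef_rot: [0.747, 0.665, 0.0, -0.0]
ft_force: [0.7, -1.5, -1.3]
width: 0.01
grip_force: 25.0
```

>>> drive_tool:
  series:
    - [[0,0,-0.05],0]
    - [[0,0,-0.05],0]
    - [[0,0,0],0]
    - [[0,0,0],0]
    - [[0,0,0],0]
    - [[0,0,0],0]
    - [[0,0,0],0]
    - [[0,0,0],0]
    - [[0,0,0],0]
    - [[0,0,0],0]

```text
time: 36.25
ee_pos: [0.473, -0.195, 0.0776]
eef_rot: [0.747, 0.665, 0.0, 0.001]
ft_force: [-1.2, 0.7, 9.1]
width: 0.0101
grip_force: 25.0
```

On the floor. Release, rise and move aside.

>>> drive_tool:
  series:
    - [[0,0,0],0]
    - [[0,0,0],0]
    - [[0,0,0],0]
    - [[0,0,0],0]
    - [[0,0,0.5],0]
    - [[0,0,1],0]
    - [[0,0,1.5],0]
    - [[0,0,2],0]
    - [[0,0,2],0]
    - [[0,0,2],0]
  hand: 0.7

```text
time: 37.5
ee_pos: [0.4727, -0.1948, 0.1685]
eef_rot: [0.747, 0.665, 0.0, 0.001]
ft_force: [0.1, 0.9, -0.0]
width: 0.0259
grip_force: 0.0
```

>>> drive_tool:
  series:
    - [[0,2,0],0]
    - [[0,4,0],0]
    - [[0,4,0],0]
    - [[0,4,0],0]
    - [[0,4,0],0]
    - [[0,4,0],0]
    - [[0,4,0],0]
    - [[0,2,0],0]
    - [[0,0,0],0]
    - [[0,0,0],0]

```text
time: 38.75
ee_pos: [0.4721, 0.0847, 0.1664]
eef_rot: [0.747, 0.665, -0.0, 0.0]
ft_force: [-0.2, -0.1, 0.7]
width: 0.0259
grip_force: 0.0
```

Run:
```python
from asc import *
from caps import caps
C=cams(); s=r.read_state(); print(s["ee_pos"],s["time"],s["ft_force"])
c=C["top"]; P,k=caps(c,440,225,500,290,n=9); print(P.round(4),k[:,2])
asc(c,445,232,500,286)
for n,c in C.items():
    print(n,proj(c,[[.531,-.222,.009],[.531,-.222,.103],[.4715,-.197,.009],[.4715,-.197,.103]]).round(1))
asc(C["scene"],95,275,180,350)
```

```text
[0.47235353 0.08424966 0.1664903 ] 38.85 [ 0.43372346 -0.16819246  0.33540433]
[[ 0.4955 -0.1769]
 [ 0.4764 -0.2286]
 [ 0.5275 -0.1882]
 [ 0.5003 -0.2088]
 [ 0.5066 -0.2421]] [54.1 52.9 53.1 52.6 55. ]
cols 445 500
232 TTTTTTTTTTTTTTTTTTTTTTTTTTTTTTTTTTTTTTTTTTTTTTTTTTTTTTT
233 TTTTTTTTTTTTTTTTTTTTTTTTTTTTTTTTTTTTTTTTTTTTTTTTTTTTTTT
234 TTTTTTTTTTTTTTTTTggWWWWWWWWWgTTTTTTTTTTTTTTTTTTTTTTTTTT
235 TTTTTTTTTTTTTTgWWWWWWWWWWWWWWWWWgTTTTTTTTTTTTTTTTTTTTTT
236 TTTTTTTTTTTTWWWWWWWWWgggggWWWWWWWWgTTTTTTTTTTTTTTTTTTTT
237 TTTTTTTTTTWWWWWWggggggggggggggWWWWWWgTTTTTTTTTTTTTTTTTT
238 TTTTTTTTgWWWWWggggggggggggggAggggWWWWWTTTTTTTTTTTTTTTTT
239 TTTTTTTWWWWWggggWWWggggggAAAAAAAgggWWWWTTTTTTTTTTTTTTTT
240 TTTTTTWWWWWgggWWWWWWggggAAAAAAgA..ggWWWWgTTTTTTTTTTTTT.
241 TTTTgWWWWgggWWWWWWWWWggAAAAggg...g..gWWWWgTTTTTTTTTTTT.
242 TTTggWWWgggWWWWWWWWWggAAAAgg.....g..gggWWWgTTTTTTTTTTTT
243 TTggWWWgggWWWWWWWWWWWgAAAAgg........ggggWWWTTTTTTTTTTTT
244 TTgWWWgggWWWWWWWWWWWWggAAAg........gggggWWWWTTTTTTTTTT.
245 TgWWWgg.gWWWWWWWWWWWWWgAAA.......gAggggggWWWWTTTTTTTTTT
246 ggWWWg..gWWWWWWWWWWWWWgAAAA....ggAAgggggg
[... 8548 characters left out ...]
TTTTWWWWWWWgAAAAAAAAAAAAAAAAAAAAAAAAAAAAgggWWWWWWWWggggggggggggggggTTT
343 TTTTTTTTTTTTTTTTTTTTWWWWWWWWggAAAAAAAAAAAAAAAAAAAAAAAggWWWWWWWWWWggggggggggggggggTTTT
344 TTTTTTTTTTTTTTTTTTTTTgWWWWWWWWggAAAAAAgggggAAAAAAgggWWWWWWWWWWWWggggggggggggggggTTTTT
345 TTTTTTTTTTTTTTTTTTTTTTgWWWWWWWWWWggggggWWWWgggggWWWWWWWWWWWWWWgggggggggggggggggTTTTTT
346 TTTTTTTTTTTTTTTTTTTTTTTgWWWWWWWWWWWWWWWWWWWWWWWWWWWWWWWWWWWWgggggggggggggggggTTTTTTTT
347 gTTTTTTTTTTTTTTTTTTTTTTTggWWWWWWWWWWWWWWWWWWWWWWWWWWWWWWWWgWgggggggggggggggTTTTTTTTTT
348 gTTTTTTTTTTTTTTTTTTTTTTTgggWWWWWWWWWWWWWWWWWWWWWWWWWWWWWggggWggggggggggggTTTTTTTTTTTT
349 gTTTTTTTTTTTTTTTTTTTTTTTTggggWWWWWWWWWWWWWWWWWWWWWWWWWgggggggggggggggggTTTTTTTTTTTTTT
```

Both bottles stand in the ring among five upright vials, and the hand is clear. Handing in.

```bash
python3 -c "
from bench import r; print(r.close_job())"
```

```text
the job is handed in; nothing more can be done
None
```

The button press sprang the lid open, both dropper bottles were stood upright on the pot floor in its two free places, and the job was handed in at about 39 s; the hand-in gave no verdict. My last check was numeric camera data, because the ten picture views were used up.

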